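Hook the scrap tray up to the chopping board's lip

ROBOT

A 6-joint arm with a two-finger parallel gripper is mounted at the origin on a cart in front of the work surface, level with it; the furniture and walls round the work are solid. World frame = base frame: x ahead of the robot, y to its left, z up, the work surface at z = 0. Lengths are in m, angles in rad, forces in N, time in s.
With the tool pointing down it reaches from about 0.35 to 0.95 m from the base axis. Payload 17.4 kg.
Tool frame: the origin (TCP) lies at the very end of the fingers, on their centre line; the grasp point (between the pads) lies 19 mm behind it; z points along the fingers, y is the line along which they close (so a half turn about z gives the same grasp; the last joint's range is limited). The gripper opens to 93 mm and grips with 3 to 60 N. Pads are 15 mm wide; open, the fingers measure 128 mm over their backs; the gripper's body (75 mm by 188 mm) begins 65 mm behind the grasp point.
Start: joints at [1.173, 0.116, 1.442, -0, 1.584, -0.038], TCP at [0.238, 0.632, 0.219] pointing down, gripper open.
Joint ranges: [-2.83, 2.83], [-0.83, 2.19], [0.07, 2.5], [-1.14, 4.28], [0.01, 3], [-2.97, 2.97]. Speed limits (rad/s): [1.89, 1.89, 2.22, 3.14, 3.14, 3.14].

INTERFACE

Orientations are given as a unit quaternion [w, x, y, z].
In Python, from plant import env gives the robot as it stands.
- The arm moves only by the shell command python3 -m handwheel 'ROWS'. ROWS is text: rows parted by semicolons, each of 7 numbers parted by spaces: the opening, from 0 (shut) to 1 (fully open), then the shift along the tool's x, y, z in cm, then the turn, a rotation vector about the tool's x, y, z in degrees. A call has 1 to 8 rows; each row shifts and turns the commanded pose from where the row before left it, along the tool's axes as they then stand; what a row does not reach is not made up. A row lasts 1/8 s, in which the tool goes at most 62.5 mm and 10.7 degrees, less where a joint would pass 70% of its speed; a pose out of reach is approached as far as the arm can. A call is refused whole if a number of a shift passes 6.25 or a number of a turn 10.7, either way. A call with a gripper value outside its range is refused whole. The fingers move at their own pace and stop on an object; the grip force is fixed at half the most. Time passes only in rows, so rows that do not move let the fingers close. It gives the time, the measured TCP pose, the force, the opening and the grip force at its end, in the units of the state.
- env.get_obs(): the state, without advancing time (a new reading comes with each control period).
- env.capture(name): name is "side" or "top"; returns (picture, depth): 384x512x3 uint8, blue, green, red; 384x512 float32, m along the optical axis (not along the pixel's ray), 0 where there is no reading.
- env.camera_model(name): a dict with "camera_matrix" (3x3 intrinsics, pixels), "k1" (the pictures are not rectified: a ray, as slopes to the right and down, at radius r is drawn at 1 + k1 r^2 times it, then the intrinsics apply), "extrinsics" (4x4, takes a point from camera to world coordinates). Camera axes: x right, y up, looking along -z (the intrinsics and any distortion apply to the point x, -y, -z); pixel columns grow to the right and rows downward; lengths in m; the calibration is good to about 2 mm. A picture is of the moment at which its call begins. camera_model takes no time and is no camera call.
- env.hand_in(): hands the job in; it is judged then, once.
Trained networks look in the newest picture that a camera, given by its name, has taken for a name from the list of things; names that differ only in an ending like _2 or _b are one class to them, and where a whole thing is asked for, a point or a joint stands for the part that bears it (a point fixed in the world has none). Each returns a list of dicts, best first, with "score" (0 to 1); they miss things now and then, are a little off and sometimes report something else, mostly with a low value. They report only what shows in the picture. A call takes as long as a camera call.
- env.find_in(query, camera): "location" ([x, y, z] in m, in the coordinates of the camera as it stood for that picture, good to about 4 mm: the middle of the surface that is visible of it).
- env.cut_out(query, camera): "region" (384x512 bool, what is visible of it).
The state is a dict: "time": time; "joint_pos": joint angles; "joint_velocities": joint speeds; "effort": joint torques, N m; "tcp_pos": TCP position; "tcp_rot": TCP orientation; "ft_force": force on the tool from outside, world axes, zero at the start; "wrist_torque": the same for the moment, N m; "opening": finger opening in m; "gripper_force": force on a finger pad.
Only numpy, scipy, OpenCV 4.12 (cv2) and the standard library are available. Lean on these libraries where they do the work, as an engineer would, in place of code of your own. Each camera call takes 0.05 s, during which the arm holds its last target. There are 200 camera calls.

TASK

With the wooden-handled hook, reach over the near wall of the steel scrap tray at the back and draw it towards you until its whole front sits flush against the dark crumb lip that is drawn out of the chopping board's far edge; hold it there for about a second with a gentle but definite pull of about 12 newtons, and never press it on the lip with more than 22 newtons. Then unhook and stand the hook back on the bare worktop left of the board. Move the tray with the hook only, and leave the other things alone.

Things in the scene. Friction and masses are not known exactly. Their poses are not given: they have to be found in the camera images.
- hook: hook, 0.16 kg: wooden handle 110 long (x) x 22 wide (y) x 34 high; from its front end an 8 mm steel rod climbs to 62 mm at x = 95 mm, runs level to x = 155 mm, then turns straight down to a tip level with the handle's underside. Stands on handle and tip, left of the board. Origin: centre of the handle's underside; x towards the rod, z up.
- hook_grip (a point): middle of the hook's handle, 20 mm above its underside: a good place to grip, fingers closing across the 22 mm width (along the hook's y); the handle is 34 mm high.
- hook_tip (a point): lower end of the hook's downward rod (8 mm round), 155 mm ahead of the handle's centre and level with its underside; the rod rises 62 mm straight above this point. Its near face is 4 mm nearer the handle.
- tray: scrap tray: open plain steel box 130 deep (x) x 170 wide (y) x 55 high, walls and floor 5 mm, about 0.8 kg, loose, empty, on the worktop beyond the board. Origin: centre of its underside; x points away from the board, so the near wall's outer face is at x = -65 mm. Lugs stick out 15 mm at both ends (y). A little askew: pulled at the near wall's middle it turns flush once a corner meets the lip.
- board: wooden chopping board, 240 deep (x) x 340 wide (y) x 22 thick, fixed. Origin: centre of its underside; x points away from the robot. A stiff dark crumb lip (lip_c0, 280 wide, 60 deep), from 4 to 17 mm high, is drawn out of its far edge, parallel to it: its far face stands 4 to 31 mm beyond the edge (x = 124 to 151 mm); no reading tells where, so feel for it. Pass above the board.
- mug_a: small patterned mug, 50 mm high, beyond the board on the left of the tray: leave alone.
- mug_b: small patterned mug, 49 mm high, beyond the board on the right of the tray: leave alone.
- timer: round kitchen timer, 65 mm, right of the board: leave alone.
- tin: food tin, 58 mm round, 72 mm high, far left: leave alone.
- spoon: teaspoon lying on the right, 132 mm long: leave alone.
- pod_a: coffee pod, 52 mm, on the left, beyond the hook: leave alone.
- pepper: pepper shaker, 44 mm round, 90 mm high, back left: leave alone.

How it is judged:
On the way, in this order (a step that is already met when the one before it is completed fails the run):
1. the hook's tip is inside the tray, behind the near wall and below its rim, and pulls on it (x of hook_tip in the frame of tray between -0.06 and 0 m and y of hook_tip in the frame of tray between -0.08 and 0.08 m and z of hook_tip in the frame of tray below 0.05 m and contact force between hook and tray above 1 N), for 0.1 s.
2. held by the hook, the tray is pulled flush against the lip with at least 4 N between them for 0.4 s (x of lip_c0 in the frame of tray between -0.098 and -0.092 m and angle between the x axis of tray and the x axis of board, either way round below 0.03 rad and y of tray in the frame of board between -0.055 and 0.055 m and angle between tray's own z axis and vertical below 0.05 rad and contact force between tray and board above 4 N and contact force between hook and tray above 3 N), for 0.4 s.
At the end, for the whole second after the job is handed in: tray level, its near wall within 3 mm of the lip and parallel to it within 0.03 rad, the whole wall along the lip (middles within 55 mm); hook let go, standing upright (0.1 rad) and still on the bare worktop left of the board, clear of the tray (x of lip_c0 in the frame of tray between -0.098 and -0.092 m and angle between the x axis of tray and the x axis of board, either way round below 0.03 rad and y of tray in the frame of board between -0.055 and 0.055 m and angle between tray's own z axis and vertical below 0.05 rad and linear speed of each of tray, hook below 0.01 m/s and contact force between hook and tray below 0.1 N and height (world z) of hook below 0.006 m and angle between hook's own z axis and vertical below 0.1 rad and y of hook in the frame of board above 0.17 m); the robot touches nothing.
It fails at once if tray pressed against the lip with more than 22 N (contact force between tray and board above 22 N).
It fails at once if gripper or arm touches the tray (contact force between any of the fingers, the arm and tray above 0.5 N).
It fails at once if tray tipped up by more than 0.2 rad (angle between tray's own z axis and vertical above 0.2 rad).
It fails at once if a bystander moved by more than 25 mm (distance of any of mug_a, mug_b, timer, tin, spoon, pod_a, pepper from where it was at the start of the episode above 0.025 m).
It also fails if it takes over 67 s, if anything falls off the work surface, if the arm or the gripper's body presses on something with over 40 N, if the wrist force passes 120 N, or if a joint passes its speed limit or range.

## Working session

There is one attempt and no reset: what is moved stays moved. The work goes in short steps, Python scripts to look and compute and a shell command to move; the robot and the scene stay as the last step left them, time stands still between calls to the robot, and variables do not carry over. Pictures are saved under pics/ and viewed, at most 10 in all, crops included, and the job is handed in when it is done.

```bash
ls; mkdir -p pics
cat > h.py <<'E'
import numpy as np, cv2
from plant import env
def world(cam,p):
    E=np.array(env.camera_model(cam)["extrinsics"]); return E[:3,:3]@np.array(p)+E[:3,3]
def cloud(cam,depth,mask):
    m=env.camera_model(cam);K=np.array(m["camera_matrix"]);k=m["k1"]
    v,u=np.nonzero(mask&(depth>0)); d=depth[v,u]
    a=(u-K[0,2])/K[0,0]; b=(v-K[1,2])/K[1,1]; A,B=a.copy(),b.copy()
    for _ in range(10):
        s=1+k*(A*A+B*B); A,B=a/s,b/s
    E=np.array(m["extrinsics"]); return np.c_[A*d,-B*d,-d]@E[:3,:3].T+E[:3,3]
E
python3 - <<'E'
from h import *
np.set_printoptions(precision=4,suppress=True)
o=env.get_obs();print(o)
for c in ["side","top"]:
    p,d=env.capture(c);cv2.imwrite(f"pics/{c}0.png",p);np.save(f"pics/{c}0.npy",d)
    print(c,env.camera_model(c))
    for q in ["hook","hook_grip","hook_tip","tray","board"]:
        for r in env.find_in(q,c)[:2]: print(q,round(r["score"],2),world(c,r["location"]))
    for q in ["hook","tray","board"]:
        R=env.cut_out(q,c)
        if R:
            X=cloud(c,d,R[0]["region"]); np.save(f"pics/{c}_{q}.npy",X); print(q,len(X),np.percentile(X,[2,50,98],axis=0).round(3).tolist())
E
```

```text
pics
{'time': 0.0, 'joint_pos': array([ 1.1732,  0.1165,  1.4423, -0.    ,  1.584 , -0.0378]), 'joint_velocities': array([ 0.0001, -0.0009, -0.0003,  0.0014, -0.0005,  0.0001]), 'effort': array([ -0.0017, -72.1232, -62.2616,   0.0779,   0.0238,  -0.0001]), 'tcp_pos': array([0.2376, 0.6316, 0.2179]), 'tcp_rot': array([-0.0001,  0.1789,  0.9839, -0.0006]), 'ft_force': array([-0.6977, -0.4066,  0.2182]), 'wrist_torque': array([0.0247, 0.0484, 0.0029]), 'gripper_force': 0.0, 'opening': 0.09314405881779791}
side {'camera_matrix': array([[481.951 ,   0.    , 259.3223],
       [  0.    , 481.951 , 194.4551],
       [  0.    ,   0.    ,   1.    ]]), 'k1': -0.13787645453571695, 'extrinsics': array([[ 0.6203,  0.3169, -0.7175, -0.5543],
       [-0.7844,  0.2429, -0.5708, -0.8189],
       [-0.0066,  0.9168,  0.3992,  0.6819],
       [ 0.    ,  0.    ,  0.    ,  1.    ]])}
hook 0.65 [0.5024 0.3023 0.0285]
hook_grip 0.76 [0.5015 0.3015 0.0257]
hook_grip 0.38 [ 0.4158 -0.3695  0.0366]
hook_tip 0.8 [0.5057 0.3012 0.0245]
hook_tip 0.58 [0.6904 0.1307 0.0323]
tray 0.86 [ 0.7347 -0.1384  0.0348]
board
[... 386 characters left out ...]
 394.8264, 193.2047],
       [  0.    ,   0.    ,   1.    ]]), 'k1': -0.03129156824776447, 'extrinsics': array([[-0.0252,  0.9906, -0.1346,  0.4313],
       [-0.9997, -0.0255, -0.0005,  0.092 ],
       [-0.0039,  0.1346,  0.9909,  1.3339],
       [ 0.    ,  0.    ,  0.    ,  1.    ]])}
hook 0.67 [0.5181 0.3084 0.0345]
hook_grip 0.56 [0.5165 0.3111 0.0343]
hook_tip 0.75 [0.5154 0.3064 0.032 ]
hook_tip 0.25 [ 0.529  -0.3702  0.0068]
tray 0.88 [ 0.7077 -0.1416  0.0079]
tray 0.2 [0.5184 0.3049 0.0329]
board 0.95 [ 0.4903 -0.0754  0.0171]
tray 899 [[0.672, -0.211, -0.0], [0.711, -0.142, 0.007], [0.74, -0.042, 0.06]]
board 7972 [[0.363, -0.238, 0.014], [0.488, -0.078, 0.02], [0.621, 0.085, 0.026]]
```

View pics/top0.png

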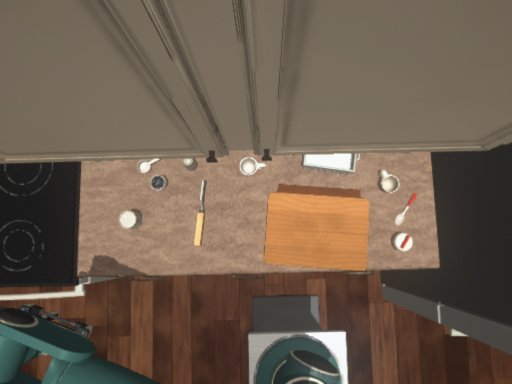

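View pics/side0.png

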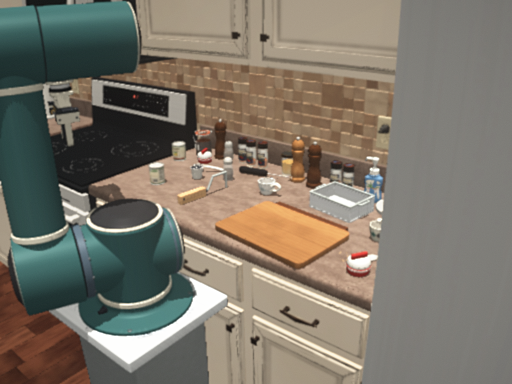

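Run:
```python
from h import *
np.set_printoptions(precision=4,suppress=True)
full=np.ones((384,512),bool)
T=cloud("top",np.load("pics/top0.npy"),full);S=cloud("side",np.load("pics/side0.npy"),full)
def box(X,lo,hi): return X[((X>lo)&(X<hi)).all(1)]
for n,X in(("top",T),("side",S)):
    b=np.load(f"pics/{n}_board.npy");b=b[(b[:,2]>.012)&(b[:,2]<.032)]
    print(n,"board rect",cv2.minAreaRect((b[:,:2]*1000).astype(np.float32)))
    h=box(X,[.38,.2,.026],[.60,.38,.042])
    if len(h)>5: print("handle",len(h),h.mean(0),cv2.minAreaRect((h[:,:2]*1000).astype(np.float32)))
    r=box(X,[.55,.2,.045],[.72,.45,.075])
    if len(r)>5: print("rod",len(r),r.mean(0),r[np.argsort(r[:,0])][::max(1,len(r)//12)])
    t=box(X,[.6,-.3,.048],[.9,.03,.066])
    print("rim",len(t),cv2.minAreaRect((t[:,:2]*1000).astype(np.float32)),t[np.argsort(t[:,1])][::max(1,len(t)//20)])
```

```text
top board rect ((493.7203369140625, -79.1971435546875), (340.61724853515625, 269.0455322265625), 84.3398208618164)
handle 234 [0.4989 0.3125 0.0336] ((509.3758544921875, 311.8138122558594), (22.759078979492188, 135.8464813232422), 83.03990936279297)
rod 128 [0.6497 0.3412 0.0572] [[0.5758 0.3018 0.0467]
 [0.5898 0.2984 0.0667]
 [0.6037 0.2994 0.0604]
 [0.6154 0.2977 0.0707]
 [0.6291 0.2983 0.0669]
 [0.6365 0.2991 0.0616]
 [0.645  0.2914 0.0689]
 [0.6492 0.2954 0.0643]
 [0.6528 0.4414 0.0455]
 [0.6767 0.4484 0.0451]
 [0.6989 0.3365 0.0544]
 [0.7018 0.3329 0.0562]
 [0.7085 0.3264 0.0553]]
rim 190 ((696.6300048828125, -179.15560913085938), (281.7484436035156, 86.25525665283203), 72.04613494873047) [[ 0.6122 -0.2999  0.0549]
 [ 0.7276 -0.2236  0.0577]
 [ 0.7113 -0.2199  0.0551]
 [ 0.7075 -0.2125  0.0577]
 [ 0.6881 -0.2088  0.0544]
 [ 0.7008 -0.2052  0.0586]
 [ 0.6705 -0.2034  0.059 ]
 [ 0.6744 -0.1975  0.0572]
 [ 0.6726 -0.1821  0.0509]
 [ 0.6787 -0.1716  0.0557]
 [ 0.6788 -0.1581  0.0569]
 [ 0.6786 -0.1444  0.0598]
 [ 0.682  -0.1312  0.0611]
 [ 0.6844 -0.1164  0.0507]
 [ 0.6903 -0.1026 
[... 773 characters left out ...]
0.7179 0.3236 0.0605]]
rim 652 ((745.9805908203125, -131.69898986816406), (323.1630554199219, 256.8130187988281), 15.59404182434082) [[ 0.6244 -0.2973  0.0485]
 [ 0.7706 -0.221   0.0531]
 [ 0.7347 -0.2139  0.0569]
 [ 0.6979 -0.209   0.0481]
 [ 0.7973 -0.2041  0.0535]
 [ 0.7909 -0.196   0.0571]
 [ 0.6674 -0.1867  0.0496]
 [ 0.8517 -0.1773  0.0499]
 [ 0.6735 -0.1655  0.0483]
 [ 0.6765 -0.1492  0.0496]
 [ 0.6737 -0.1284  0.0588]
 [ 0.6842 -0.1111  0.0574]
 [ 0.8658 -0.0964  0.0512]
 [ 0.6872 -0.0867  0.0569]
 [ 0.8161 -0.0765  0.051 ]
 [ 0.6899 -0.0621  0.0566]
 [ 0.7975 -0.0552  0.0554]
 [ 0.7298 -0.0487  0.0576]
 [ 0.8634 -0.0444  0.066 ]
 [ 0.7522 -0.0351  0.0504]
 [ 0.8486  0.0254  0.0579]]
```

The top picture shows the hook (handle at about 199,228, rod end at 204,182), the board at (317,230) with its dark lip above it at (320,190), and the tray at (330,162) partly under the cabinet. Mug_a is at (250,166). The side view agrees with this. Next I fit the directions.

Run:
```python
from h import *
np.set_printoptions(precision=4,suppress=True)
full=np.ones((384,512),bool)
D=np.load("pics/top0.npy");T=cloud("top",D,full);S=cloud("side",np.load("pics/side0.npy"),full)
def box(X,lo,hi): return X[((X>lo)&(X<hi)).all(1)]
for n,X in(("top",T),("side",S)):
    b=np.load(f"pics/{n}_board.npy");b=b[(b[:,2]>.012)&(b[:,2]<.034)]
    # near edge & far edge lines: extremes per y bin
    ys=np.arange(-.22,.06,.012); 
    near=[b[abs(b[:,1]-y)<.006][:,0].min() for y in ys]; far=[b[abs(b[:,1]-y)<.006][:,0].max() for y in ys]
    print(n,"near",np.polyfit(ys,near,1),"far",np.polyfit(ys[3:-3],far[3:-3],1))
    xs=np.arange(.40,.55,.012)
    for f in(np.min,np.max): print(" side edges",np.polyfit(xs,[f(b[abs(b[:,0]-x)<.006][:,1]) for x in xs],1))
    h=box(X,[.40,.27,.026],[.66,.345,.08])
    p=np.polyfit(h[:,0],h[:,1],1);res=h[:,1]-np.polyval(p,h[:,0]);h=h[abs(res)<.012];p=np.polyfit(h[:,0],h[:,1],1)
    print("hook line",p,"yaw deg",np.degrees(np.arctan(p[0])))
    hh=h[h[:,2]<.040];print("x range",h[:,0].min(),h[:,0].max(), "low part",hh[:,0].min(),hh[:,0].max())
    t=box(X,[.655,-.21,.045],[.715,-.05,.068]);q=np.polyfit(t[:,1],t[:,0],1);print("rim near",q,"at y-.13",np.polyval(q,-.13))
C=T[(T[:,2]>.2)&(T[:,0]>.5)&(T[:,1]<.3)&(T[:,1]>-.3)];print("cabinet x min,z",C.min(0), C[C[:,0]<C[:,0].min()+.02].mean(0))
for q in["mug_a","pod_a","pepper","tin"]:
    pass
```

```text
top near [0.0889 0.3676] far [0.0982 0.6342]
 side edges [-0.0985 -0.1992]
 side edges [-0.1027  0.1411]
hook line [-0.1284  0.3765] yaw deg -7.319219453586276
x range 0.4424554428943182 0.6526977900811352 low part 0.4424554428943182 0.6506000946106495
rim near [0.0478 0.6927] at y-.13 0.6864876185569385
side near [0.0988 0.362 ] far [0.0889 0.6324]
 side edges [-0.0773 -0.2134]
 side edges [-0.0674  0.1219]
hook line [-0.1077  0.3609] yaw deg -6.148952248751162
x range 0.43565251799099713 0.6524113063727023 low part 0.43565251799099713 0.6524113063727023
rim near [0.0944 0.6939] at y-.13 0.6816760086749922
cabinet x min,z [ 0.6058 -0.2999  0.4527] [0.6123 0.1458 0.5528]
```

```bash
python3 -m handwheel '1 0 0 0 0 0 -7.3;1 0 0 0 0 0 -7.3'
```

```text
time: 1.15
tcp_pos: [0.2377, 0.6318, 0.2186]
tcp_rot: [0.0, 0.05, 0.999, 0.0]
ft_force: [0.4, -0.0, 0.6]
opening: 0.093
gripper_force: 0.0
```

```bash
python3 -m handwheel '1 -4.1 -4.2 0 0 0 0;1 -4.1 -4.2 0 0 0 0;1 -4.1 -4.2 0 0 0 0;1 -4.1 -4.2 0 0 0 0;1 -4.1 -4.2 0 0 0 0;1 -4.1 -4.2 0 0 0 0;1 -4.1 -4.2 0 0 0 0;1 0 0 0 0 0 0'
```

```text
time: 2.15
tcp_pos: [0.4941, 0.3066, 0.2187]
tcp_rot: [0.0, 0.055, 0.999, -0.0]
ft_force: [0.1, 0.6, 0.2]
opening: 0.0931
gripper_force: 0.0
```

```bash
python3 -m handwheel '1 0 0.4 5 0 0 0;1 0 0 5 0 0 0;1 0 0 5 0 0 0;1 0 0 4 0 0 0;1 0 0 2.2 0 0 0;1 0 0 0 0 0 0'
python3 - <<'E'
from h import *
p,d=env.capture("side");cv2.imwrite("pics/s1.png",cv2.resize(p[140:260,130:300],None,fx=4,fy=4))
E
```

```text
time: 2.9
tcp_pos: [0.4914, 0.3135, 0.0052]
tcp_rot: [-0.001, 0.052, 0.999, -0.001]
ft_force: [-0.7, 0.5, 0.9]
opening: 0.0927
gripper_force: 0.0
```

View pics/s1.png

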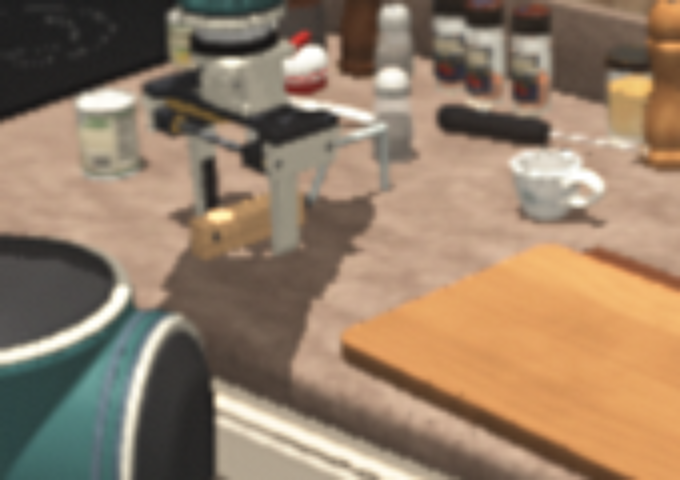

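The fingers straddle the handle (crop 240,225), so I close.

```bash
python3 -m handwheel '0 0 0 0 0 0 0;0 0 0 0 0 0 0;0 0 0 0 0 0 0;0 0 0 0 0 0 0;0 0 0 0 0 0 0;0 0 0 0 0 0 0;0 0 0 0 0 0 0;0 0 0 0 0 0 0'
```

```text
time: 3.95
tcp_pos: [0.4927, 0.3133, 0.0066]
tcp_rot: [-0.0, 0.052, 0.999, -0.0]
ft_force: [0.4, 0.4, -1.5]
opening: 0.022
gripper_force: 29.9
```

```bash
python3 -m handwheel '0 0 0 -3 0 0 0;0 0 0 -5 0 0 0;0 0 0 -5 0 0 0;0 0 0 0 0 0 0;0 0 0 0 0 0 0'
python3 - <<'E'
from h import *
np.set_printoptions(precision=4,suppress=True)
o=env.get_obs();print(o["tcp_pos"],o["tcp_rot"])
for c in["side","top"]:
    p,d=env.capture(c)
    if c=="side":cv2.imwrite("pics/s2.png",cv2.resize(p[100:230,130:300],None,fx=4,fy=4))
    X=cloud(c,d,np.ones(d.shape,bool))
    h=X[(X[:,0]>.40)&(X[:,0]<.69)&(X[:,1]>.26)&(X[:,1]<.34)&(X[:,2]>.10)&(X[:,2]<.21)]
    print(c,len(h)); h=h[np.argsort(h[:,0])]; print(h[:6],h[-25:])
    f=h[h[:,0]>.6]; 
    if len(f)>5: print(np.polyfit(f[:,0],f[:,1],1))
E
```

```text
time: 4.58
tcp_pos: [0.4923, 0.3131, 0.1356]
tcp_rot: [-0.0, 0.052, 0.999, -0.0]
ft_force: [-0.1, -0.3, -1.8]
opening: 0.0217
gripper_force: 29.9
[0.4923 0.3131 0.1356] [-0.0004  0.0525  0.9986 -0.0003]
side 590
[[0.4327 0.3086 0.1469]
 [0.4335 0.3152 0.1382]
 [0.4344 0.3135 0.1627]
 [0.4346 0.3203 0.1473]
 [0.4352 0.3156 0.1516]
 [0.4353 0.3077 0.1359]] [[0.644  0.2975 0.1557]
 [0.6443 0.2881 0.1574]
 [0.6445 0.2938 0.1414]
 [0.6449 0.2921 0.1861]
 [0.6452 0.2975 0.1776]
 [0.6453 0.293  0.1748]
 [0.6458 0.2905 0.1342]
 [0.6462 0.2891 0.1753]
 [0.6467 0.2955 0.1479]
 [0.647  0.2949 0.1666]
 [0.647  0.2913 0.1412]
 [0.647  0.2903 0.1637]
 [0.6471 0.2948 0.1703]
 [0.6473 0.2992 0.1842]
 [0.6474 0.2903 0.1711]
 [0.6474 0.297  0.1287]
 [0.6478 0.2964 0.1512]
 [0.6479 0.3008 0.1615]
 [0.648  0.2974 0.1322]
 [0.6482 0.2921 0.1482]
 [0.6492 0.2932 0.144 ]
 [0.6499 0.2923 0.1774]
 [0.65   0.2942 0.1361]
 [0.6507 0.2935 0.1659]
 [0.652  0.2951 0.1578]]
[-0.0429  0.3209]
top 123
[[0.4419 0.3088 0.1532]
 [0.4419 0.3103 0.1607]
 [0.4419 0.3076 0.1432]
 [0.4419 0.3127 0.1638]
 [0.442  0.316  0.1623]
 [0.4421 0.3189 0.1621]] [[0.6367 0.2983 0.1929]
 [0.6375 0.2934 0.1873]
 [0.6393 0.295  0.1945]
 [0.6394 0.298  0.1943]
 [0.64   0.2929 0.1901]
 [0.6421 0.292  0.1948]
 [0.6426 0.2954 0.1925]
 [0.6429 0.2985 0.1916]
 [0.6448 0.2945 0.1461]
 [0.6448 0.2946 0.1967]
 [0.6453 0.295  0.1607]
 [0.6455 0.2922 0.1592]
 [0.6456 0.2925 0.192 ]
 [0.6457 0.2983 0.1926]
 [0.6461 0.2927 0.1383]
 [0.6464 0.2931 0.1715]
 [0.6474 0.2911 0.1481]
 [0.6477 0.2915 0.1807]
 [0.6483 0.298  0.1946]
 [0.6484 0.2921 0.1602]
 [0.6488 0.2955 0.1917]
 [0.6491 0.293  0.1894]
 [0.6509 0.2917 0.1797]
 [0.6512 0.2921 0.1943]
 [0.6513 0.2951 0.1939]]
[-0.1438  0.3872]
```

View pics/s2.png

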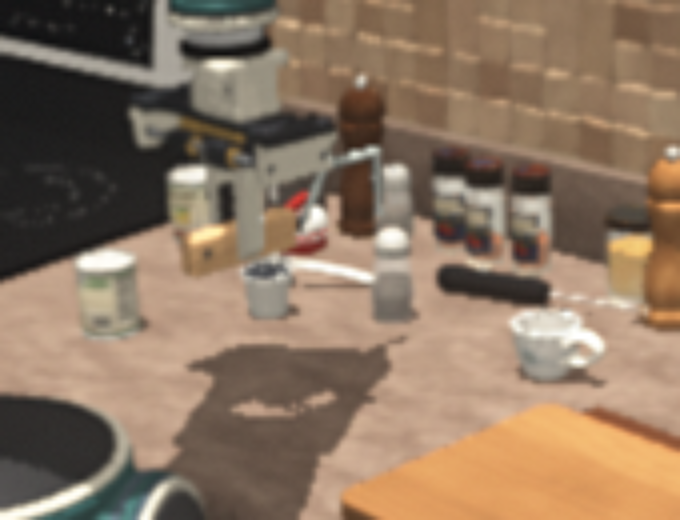

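The hook hangs level in the grip, with the tip about 154 mm ahead of the TCP and about 5 mm below it. Next I carry it over to the tray at this height.

```bash
python3 -m handwheel '0 -1 -4 0 0 0 0;0 -1.3 -5.2 0 0 0 0;0 -1.5 -5.5 0 0 0 0;0 -1.5 -5.5 0 0 0 0;0 -1.5 -5.5 0 0 0 0;0 -1.5 -5.5 0 0 0 0;0 -1.3 -5.5 0 0 0 0;0 -1.3 -5 0 0 0 0'; python3 -m handwheel '0 0 0 0 0 0 0;0 0 0 0 0 0 0'
python3 - <<'E'
from h import *
np.set_printoptions(precision=4,suppress=True)
o=env.get_obs();print(o["tcp_pos"],o["tcp_rot"])
t=o["tcp_pos"]
for c in["side","top"]:
    p,d=env.capture(c)
    if c=="side":cv2.imwrite("pics/s3.png",cv2.resize(p[110:270,240:395],None,fx=4,fy=3.7))
    X=cloud(c,d,np.ones(d.shape,bool))
    r=X[(X[:,0]>t[0]+.1)&(X[:,0]<t[0]+.18)&(X[:,1]>t[1]-.06)&(X[:,1]<t[1]+.03)&(X[:,2]>.12)&(X[:,2]<.21)]
    r=r[r[:,0]>r[:,0].max()-.012];print(c,"tip rod",len(r),r.mean(0))
    a=X[(X[:,0]>.655)&(X[:,0]<.72)&(X[:,1]>-.215)&(X[:,1]<-.04)&(X[:,2]>.048)&(X[:,2]<.066)]
    near=a[a[:,0]<.665+ (a[:,1]+.21)*.17+.012]
    q=np.polyfit(near[:,1],near[:,0],1);print("rim",len(near),q,near[:,1].min(),near[:,1].max())
    R=env.cut_out("tray",c)
    if R:
        x=cloud(c,d,R[0]["region"]);x=x[x[:,2]>.045];print("tray",cv2.minAreaRect((1000*x[:,:2]).astype(np.float32)))
E
```

```text
time: 5.68
tcp_pos: [0.5568, -0.1148, 0.1352]
tcp_rot: [-0.001, 0.053, 0.999, 0.0]
ft_force: [1.0, 0.5, -2.0]
opening: 0.0219
gripper_force: 29.9
time: 5.92
tcp_pos: [0.557, -0.1126, 0.1355]
tcp_rot: [-0.001, 0.053, 0.999, 0.0]
ft_force: [-0.2, 0.7, -1.1]
opening: 0.0222
gripper_force: 29.9
[ 0.557  -0.1126  0.1355] [-0.0009  0.0527  0.9986  0.0003]
side tip rod 23 [ 0.7105 -0.1315  0.1604]
rim 146 [0.1617 0.7007] -0.2068450488624417 -0.04015256446907278
tray ((705.97119140625, -126.2756576538086), (194.8901824951172, 214.08570861816406), 80.75119018554688)
top tip rod 2 [ 0.711  -0.1278  0.1371]
rim 47 [0.162  0.7048] -0.1094000514630967 -0.04017531811671507
tray ((676.3529663085938, -130.69749450683594), (108.04547882080078, 187.5929412841797), 0.2696361541748047)
```

View pics/s3.png

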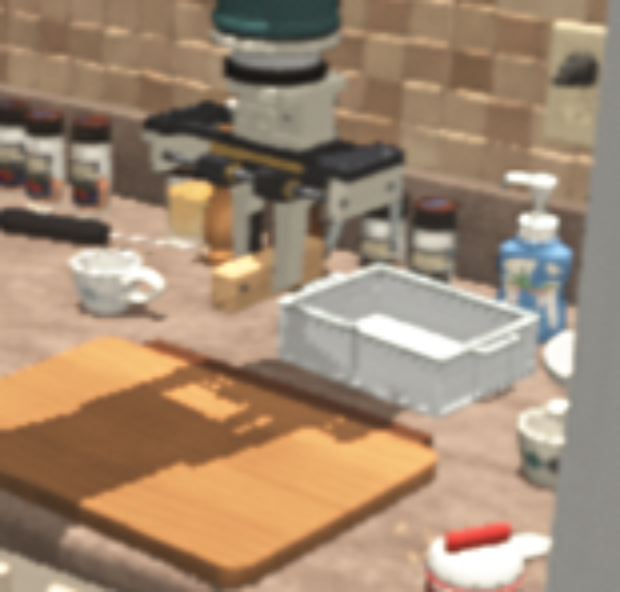

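The tip hangs about 28 mm behind the near wall and close to its middle (the crop shows the hook above the tray at 400,220). I lower it.

```bash
python3 -m handwheel '0 0 0 3 0 0 0;0 0 0 3 0 0 0;0 0 0 2 0 0 0;0 0 0 1.8 0 0 0;0 0 0 0 0 0 0;0 0 0 0 0 0 0'; python3 -m handwheel '0 0.5 0 0 0 0 0;0 0.5 0 0 0 0 0;0 0.4 0 0 0 0 0;0 0 0 0 0 0 0;0 0 0 0 0 0 0'
```

```text
time: 6.88
tcp_pos: [0.5579, -0.1129, 0.0395]
tcp_rot: [0.0, 0.052, 0.999, -0.0]
ft_force: [0.1, -0.8, -1.9]
opening: 0.0216
gripper_force: 29.9
time: 7.5
tcp_pos: [0.5435, -0.1114, 0.0387]
tcp_rot: [0.0, 0.052, 0.999, -0.0]
ft_force: [0.0, 0.6, -1.6]
opening: 0.022
gripper_force: 29.9
```

```bash
python3 -m handwheel '0 0.2 0 0 0 0 0;0 0.2 0 0 0 0 0;0 0.2 0 0 0 0 0;0 0.2 0 0 0 0 0;0 0.2 0 0 0 0 0;0 0 0 0 0 0 0'; python3 -m handwheel '0 0.2 0 0 0 0 0;0 0.3 0 0 0 0 0;0 0.3 0 0 0 0 0;0 0.3 0 0 0 0 0;0 0.3 0 0 0 0 0;0 0.3 0 0 0 0 0;0 0.3 0 0 0 0 0'
```

```text
time: 8.25
tcp_pos: [0.5335, -0.1103, 0.0387]
tcp_rot: [0.0, 0.052, 0.999, -0.0]
ft_force: [1.0, -0.1, -1.3]
opening: 0.0216
gripper_force: 29.9
time: 9.12
tcp_pos: [0.5135, -0.1082, 0.0387]
tcp_rot: [0.0, 0.052, 0.999, -0.0]
ft_force: [4.8, -0.4, -2.1]
opening: 0.0215
gripper_force: 29.9
```

```bash
python3 -m handwheel '0 0.2 0 0 0 0 0;0 0.2 0 0 0 0 0;0 0.2 0 0 0 0 0;0 0.2 0 0 0 0 0;0 0.2 0 0 0 0 0;0 0.2 0 0 0 0 0;0 0.2 0 0 0 0 0'; python3 -m handwheel '0 0.1 0 0 0 0 0;0 0.1 0 0 0 0 0;0 0.1 0 0 0 0 0;0 0.1 0 0 0 0 0;0 0.1 0 0 0 0 0;0 0.1 0 0 0 0 0;0 0.1 0 0 0 0 0'
python3 - <<'E'
from h import *
np.set_printoptions(precision=4,suppress=True)
for c in["side","top"]:
    p,d=env.capture(c)
    if c=="side":cv2.imwrite("pics/s4.png",cv2.resize(p[110:270,240:395],None,fx=4,fy=3.7))
    X=cloud(c,d,np.ones(d.shape,bool))
    a=X[(X[:,0]>.61)&(X[:,0]<.69)&(X[:,1]>-.20)&(X[:,1]<-.05)&(X[:,2]>.048)&(X[:,2]<.066)]
    q=np.polyfit(a[:,1],a[:,0],1)
    for _ in range(5):
        r=a[:,0]-np.polyval(q,a[:,1]);a=a[abs(r)<.008];q=np.polyfit(a[:,1],a[:,0],1)
    print(c,"rim",len(a),q)
E
```

```text
time: 10.0
tcp_pos: [0.4996, -0.1067, 0.0387]
tcp_rot: [0.0, 0.052, 0.999, -0.0]
ft_force: [4.2, -0.6, -1.8]
opening: 0.0218
gripper_force: 29.9
time: 10.88
tcp_pos: [0.4927, -0.106, 0.0386]
tcp_rot: [-0.0, 0.052, 0.999, -0.0]
ft_force: [4.0, -1.2, -1.9]
opening: 0.0218
gripper_force: 29.9
side rim 77 [0.1967 0.6642]
top rim 103 [0.1683 0.6637]
```

View pics/s4.png

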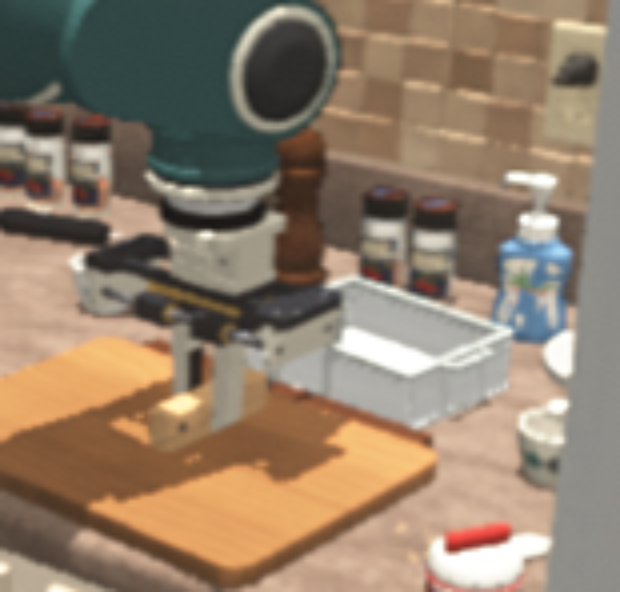

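The tray follows the hook, and its right corner (crop 415,425) is close to the lip. I go on slowly, feeling for contact.

```bash
python3 -m handwheel '0 0.1 0 0 0 0 0;0 0.1 0 0 0 0 0;0 0.1 0 0 0 0 0;0 0.1 0 0 0 0 0'; python3 -m handwheel '0 0.1 0 0 0 0 0;0 0.1 0 0 0 0 0;0 0.1 0 0 0 0 0'; python3 -m handwheel '0 0.1 0 0 0 0 0;0 0.1 0 0 0 0 0;0 0.1 0 0 0 0 0'
```

```text
time: 11.48
tcp_pos: [0.4887, -0.1056, 0.0387]
tcp_rot: [0.0, 0.052, 0.999, -0.0]
ft_force: [3.2, -0.6, -2.0]
opening: 0.022
gripper_force: 29.9
time: 11.85
tcp_pos: [0.4857, -0.1053, 0.0387]
tcp_rot: [0.0, 0.052, 0.999, -0.0]
ft_force: [5.3, -0.7, -1.2]
opening: 0.022
gripper_force: 29.9
time: 12.22
tcp_pos: [0.4828, -0.105, 0.0387]
tcp_rot: [0.0, 0.052, 0.999, -0.0]
ft_force: [5.4, -1.1, -1.3]
opening: 0.0216
gripper_force: 29.9
```

```bash
for i in 1; do python3 -m handwheel '0 0.1 0 0 0 0 0;0 0.1 0 0 0 0 0'; python3 -m handwheel '0 0.08 0 0 0 0 0;0 0.08 0 0 0 0 0'; python3 -m handwheel '0 0.06 0 0 0 0 0;0 0.06 0 0 0 0 0'; done | grep -E "tcp_pos|ft"
```

```text
tcp_pos: [0.4809, -0.1048, 0.0387]
ft_force: [6.1, -1.0, -2.7]
tcp_pos: [0.4793, -0.1046, 0.0387]
ft_force: [6.2, -1.4, -1.8]
tcp_pos: [0.4781, -0.1045, 0.0387]
ft_force: [5.7, -1.4, -1.6]
```

```bash
python3 -m handwheel '0 0.06 0 0 0 0 0;0 0.06 0 0 0 0 0'| grep -E "tcp_pos|ft"; python3 -m handwheel '0 0.06 0 0 0 0 0;0 0.06 0 0 0 0 0'| grep -E "tcp_pos|ft"; python3 -m handwheel '0 0.05 0 0 0 0 0'| grep -E "tcp_pos|ft"
python3 - <<'E'
from h import *
for c in["side","top"]:
    p,d=env.capture(c)
    X=cloud(c,d,np.ones(d.shape,bool))
    a=X[(X[:,0]>.60)&(X[:,0]<.68)&(X[:,1]>-.20)&(X[:,1]<-.05)&(X[:,2]>.048)&(X[:,2]<.066)]
    q=np.polyfit(a[:,1],a[:,0],1)
    for _ in range(5):
        r=a[:,0]-np.polyval(q,a[:,1]);a=a[abs(r)<.007];q=np.polyfit(a[:,1],a[:,0],1)
    print(c,"rim",len(a),q)
E
```

```text
tcp_pos: [0.4769, -0.1044, 0.0387]
ft_force: [5.9, -1.0, -1.7]
tcp_pos: [0.4765, -0.1044, 0.039]
ft_force: [14.7, -3.3, -4.0]
tcp_pos: [0.4764, -0.1044, 0.0392]
ft_force: [16.7, -3.3, -4.3]
side rim 69 [0.03837673 0.62723809]
top rim 72 [0.06906662 0.63627168]
```

```bash
python3 -m handwheel '0 -0.02 0 0 0 0 0;0 0 0 0 0 0 0'| grep -E "tcp_pos|ft"; python3 -m handwheel '0 -0.01 0 0 0 0 0;0 0 0 0 0 0 0'| grep -E "tcp_pos|ft"
```

```text
tcp_pos: [0.4764, -0.1044, 0.0392]
ft_force: [14.1, -2.2, -3.7]
tcp_pos: [0.4764, -0.1044, 0.0391]
ft_force: [12.6, -2.3, -3.1]
```

```bash
python3 -m handwheel '0 0 0 0 0 0 0;0 0 0 0 0 0 0;0 0 0 0 0 0 0;0 0 0 0 0 0 0;0 0 0 0 0 0 0;0 0 0 0 0 0 0;0 0 0 0 0 0 0;0 0 0 0 0 0 0'
python3 - <<'E'
from h import *
p,d=env.capture("side");cv2.imwrite("pics/s5.png",cv2.resize(p[150:260,270:385],None,fx=6,fy=5))
p,d=env.capture("top");cv2.imwrite("pics/t5.png",cv2.resize(p[140:280,250:390],None,fx=4,fy=4,interpolation=cv2.INTER_CUBIC))
E
```

```text
time: 15.2
tcp_pos: [0.4764, -0.1045, 0.0392]
tcp_rot: [0.001, 0.053, 0.999, -0.0]
ft_force: [13.2, -2.3, -4.0]
opening: 0.0222
gripper_force: 30.0
```

View pics/s5.png

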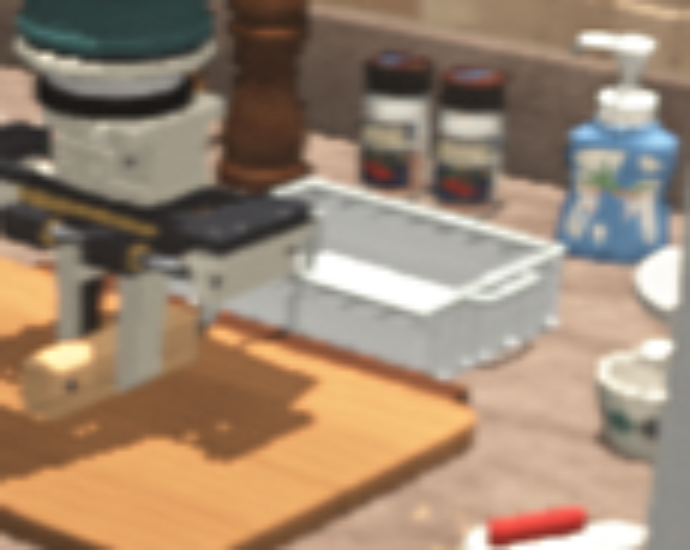

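View pics/t5.png

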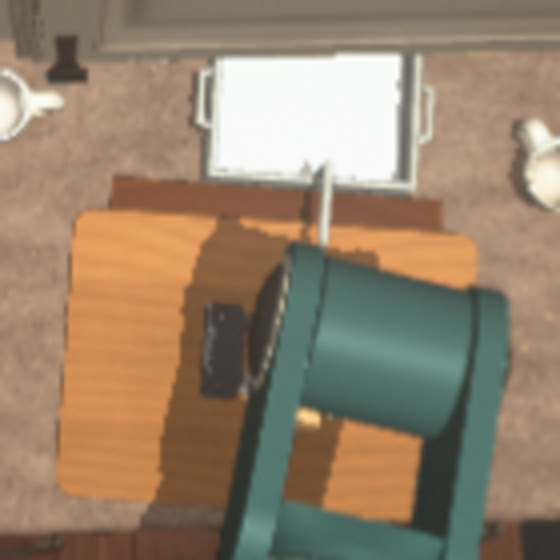

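The tray front runs parallel to the lip (crop edges 207,178–413,190 against 113,178–440,202) and sits about 28 mm off centre. The pull held at about 13 N for over a second, so I unhook.

```bash
python3 -m handwheel '0 -0.1 0 0 0 0 0;0 -0.3 0 0 0 0 0;0 -0.5 0 0 0 0 0;0 -0.5 0 0 0 0 0;0 0 0 0 0 0 0;0 0 0 0 0 0 0'; python3 -m handwheel '0 0 0 -1 0 0 0;0 0 0 -2 0 0 0;0 0 0 -3 0 0 0;0 0 0 -4 0 0 0;0 0 0 0 0 0 0;0 0 0 0 0 0 0'
```

```text
time: 16.05
tcp_pos: [0.4893, -0.1056, 0.0385]
tcp_rot: [-0.0, 0.052, 0.999, 0.0]
ft_force: [-0.3, 0.4, -1.3]
opening: 0.0218
gripper_force: 30.0
time: 16.8
tcp_pos: [0.4893, -0.1056, 0.1389]
tcp_rot: [0.0, 0.052, 0.999, -0.0]
ft_force: [-0.8, 0.7, -1.5]
opening: 0.0216
gripper_force: 30.0
```

```bash
python3 -m handwheel '0 0.5 5.2 0 0 0 0;0 0.5 5.2 0 0 0 0;0 0.5 5.2 0 0 0 0;0 0.5 5.2 0 0 0 0;0 0.5 5.2 0 0 0 0;0 0.5 5.2 0 0 0 0;0 0.5 5.2 0 0 0 0;0 0.5 5.2 0 0 0 0'; python3 -m handwheel '0 0 0 3 0 0 0;0 0 0 4 0 0 0;0 0 0 3 0 0 0;0 0 0 2 0 0 0;0 0 0 0 0 0 0;0 0 0 0 0 0 0'
python3 - <<'E'
from h import *
p,d=env.capture("top");cv2.imwrite("pics/t6.png",cv2.resize(p[140:280,180:390],None,fx=3.8,fy=4.2,interpolation=cv2.INTER_CUBIC))
E
```

```text
time: 17.8
tcp_pos: [0.4925, 0.3138, 0.1375]
tcp_rot: [-0.001, 0.052, 0.999, -0.0]
ft_force: [0.8, -0.3, -1.1]
opening: 0.0219
gripper_force: 30.0
time: 18.55
tcp_pos: [0.4937, 0.3125, 0.0198]
tcp_rot: [0.0, 0.052, 0.999, 0.0]
ft_force: [-0.4, -0.2, 0.0]
opening: 0.0219
gripper_force: 30.0
```

View pics/t6.png

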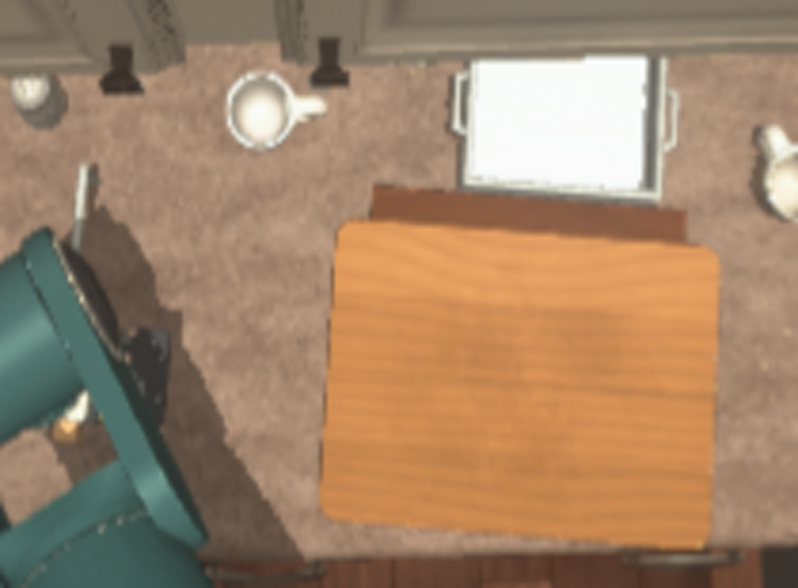

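The tray (crop 465–660, 190) still lies along the lip. I lower the hook to the worktop.

```bash
python3 -m handwheel '0 0 0 0.6 0 0 0;0 0 0 0.4 0 0 0;0 0 0 0.2 0 0 0;0 0 0 0 0 0 0'; python3 -m handwheel '0 0 0 0.08 0 0 0;0 0 0 0.06 0 0 0;0 0 0 0 0 0 0'
```

```text
time: 19.1
tcp_pos: [0.4933, 0.3123, 0.0067]
tcp_rot: [0.0, 0.052, 0.999, 0.0]
ft_force: [-0.6, 0.2, -1.1]
opening: 0.0219
gripper_force: 30.0
time: 19.48
tcp_pos: [0.4935, 0.3125, 0.0066]
tcp_rot: [0.0, 0.052, 0.999, 0.0]
ft_force: [-7.6, -3.1, 14.6]
opening: 0.0219
gripper_force: 30.0
```

```bash
python3 -m handwheel '0 0 0 -0.1 0 0 0;0.4 0 0 0 0 0 0;0.7 0 0 0 0 0 0;1 0 0 0 0 0 0;1 0 0 0 0 0 0;1 0 0 0 0 0 0'; python3 -m handwheel '1 0 0 -1 0 0 0;1 0 0 -3 0 0 0;1 0 0 -5 0 0 0;1 0 0 -6 0 0 0;1 0 0 -4 0 0 0;1 0 0 0 0 0 0;1 0 0 0 0 0 0'
python3 - <<'E'
from h import *
p,d=env.capture("side");cv2.imwrite("pics/s7.png",cv2.resize(p[140:260,150:400],None,fx=3.2,fy=3.2))
X=cloud("side",d,np.ones(d.shape,bool))
h=X[(X[:,0]>.42)&(X[:,0]<.67)&(X[:,1]>.27)&(X[:,1]<.345)&(X[:,2]>.026)&(X[:,2]<.08)];h=h[np.argsort(h[:,0])]
print(h[::25].round(3).tolist())
E
```

```text
time: 20.23
tcp_pos: [0.4932, 0.3122, 0.0062]
tcp_rot: [0.0, 0.052, 0.999, 0.0]
ft_force: [-0.1, -0.1, -0.0]
opening: 0.0672
gripper_force: 0.0
time: 21.1
tcp_pos: [0.493, 0.3121, 0.1958]
tcp_rot: [-0.0, 0.052, 0.999, -0.0]
ft_force: [-0.9, -0.8, -1.5]
opening: 0.093
gripper_force: 0.0
[[0.436, 0.314, 0.034], [0.454, 0.324, 0.032], [0.473, 0.299, 0.036], [0.495, 0.297, 0.033], [0.52, 0.312, 0.036], [0.54, 0.309, 0.033], [0.581, 0.303, 0.048], [0.619, 0.294, 0.061], [0.647, 0.295, 0.053]]
```

View pics/s7.png

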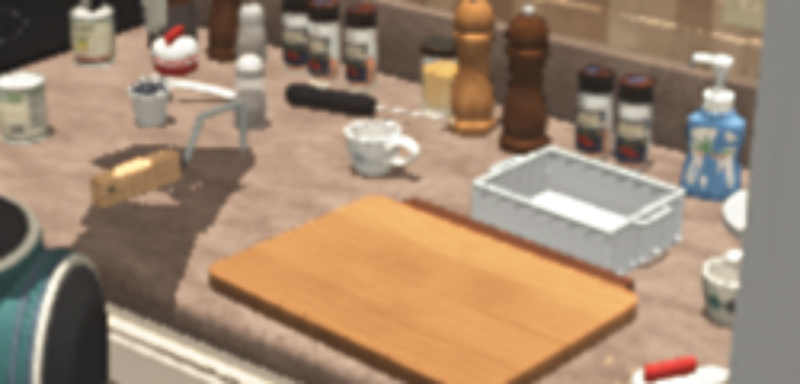

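The hook stands upright and free (crop 135,175 to 245,145), and the tray is flush on the lip (475–625, 250). I hand the job in.

```bash
python3 -c "
from plant import env
print(env.hand_in())"
```

```text
the job is handed in; nothing more can be done
None
```

I handed the job in with the tray flush against the lip, after holding it there for over a second at a wrist-measured pull of about 13 N (peak reading 16.7 N), and the hook standing free on the worktop left of the board; the hand-in returned no verdict.

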